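# Measure a drawer-insert compartment with a spring rule and lock the reading

## Robot

A 6-joint arm with a two-finger parallel gripper is mounted at the origin on a cart in front of the work surface, level with it; the furniture and walls round the work are solid. World frame = base frame: x ahead of the robot, y to its left, z up, the work surface at z = 0. Lengths are in m, angles in degrees, forces in N, time in s.
With the tool pointing down it reaches from about 0.325 to 0.9 m from the base axis. Payload 3.5 kg.
Tool frame: the origin (TCP) lies on the centre line of the jaws, within the pads' length; the fingertips stand 11 mm ahead of it and the grasp point (between the pads) lies 8 mm behind it (r.tip_reach is the distance from the TCP to the fingertips, in m); z points along the fingers, y is the line along which they close (so a half turn about z gives the same grasp; the last joint's range is limited). The gripper opens to 85 mm and grips with 20 to 120 N. Pads are 22 mm wide; open, the fingers measure 114 mm over their backs; the gripper's body (76 mm by 85 mm) begins 54 mm behind the grasp point. The pads swing forward as they close: fully open they stand 13 mm farther back than shut.
Start: joints at [-77.716, 15.837, -1.513, 72.651, 0, 84.076], TCP at [0.195, -0.594, 0.242] pointing down, gripper open.
Joint ranges: [-178.77, 178.77], [-48.84, 107.48], [-61.69, 71.31], [-111.58, 123.2], [-90, 87.43], [-180, 180]. Speed limits (degrees/s): [147.25, 147.25, 180, 180, 180, 180].

## Interface

Orientations are given as [roll, pitch, yaw] about the fixed x, y, z axes, in that order (R = Rz(yaw) Ry(pitch) Rx(roll)).
In Python, from workcell import status, camera, camera_model, r gives the robot as it stands.
- The arm moves only by the tool step_arm, never from a script. Its argument "deltas" is a list that holds one entry, the list of rows, each a list of 5 numbers: the closure, from 0 (fully open) to 1 (shut), then the shift along the tool's x, y, z in units of 25 cm (1.0 is 25 cm), then the turn about the tool's z in units of 2 rad (1.0 is 2 rad). In form: [[[gripper, dx, dy, dz, spin], ...]]. A call has 1 to 20 rows; each row is the pose to reach, as a shift and turn from the pose commanded when the call began, along the tool's axes at that moment; what a row does not reach only later rows make up. A row lasts 1/8 s, in which the tool goes at most 62.5 mm and 10.7 degrees, less where a joint would pass 70% of its speed; a pose out of reach is approached as far as the arm can. A call with a number of a shift or a turn outside -1 to 1 is refused whole. A call with a gripper value outside its range is refused whole. The fingers move at their own pace and stop on an object; "newtons" is the grip in N (left out, the last holds). Time passes only in rows, so rows that repeat a pose let the fingers close. It gives the time, the measured TCP pose, the force, the opening and the grip force at its end, in the units of the state.
- status.sense(): the state, without advancing time (a new reading comes with each control period).
- camera(name): name is "scene" or "side" or "wrist"; returns the picture (384x512x3 uint8, red, green, blue); there is no depth.
- camera_model(name): a dict with "fx", "fy", "cx", "cy" (pixels), "T" (4x4, takes a point from camera to world coordinates); the wrist camera has in their place "tool_from_camera" (4x4, takes a point from camera to tool coordinates, whose origin is the TCP and whose axes are the flange's). Camera axes: x right, y down, z forward; pixel columns grow to the right and rows downward; lengths in m; the calibration is good to about 2 mm. A picture is of the moment at which its call begins: read the wrist's pose just before it. camera_model takes no time and is no camera call.
- r.finish_job(): hands the job in; it is judged then, once.
The state is a dict: "clock": time; "qpos": joint angles; "qvel": joint speeds; "joint_torque": joint torques, N m; "tool_pos": TCP position; "tcp_rot": TCP orientation; "wrist_force": force on the tool from outside, world axes, zero at the start; "torque": the same for the moment, N m; "grip_width": finger opening in m; "grasp_force": force on a finger pad.
Only numpy, scipy, OpenCV 4.12 (cv2) and the standard library are available. Lean on these libraries where they do the work, as an engineer would, in place of code of your own. Each camera call takes 0.05 s, during which the arm holds its last target. There are 200 camera calls.

## Task

Measure the compartment of the drawer insert with the spring rule: set the rule upright into the tray with the hook of its blade over the outside of the end wall, draw the case back against its spring, low over the tray floor, until its back presses lightly on the rubber bumper of the divider, and while it still touches, push the orange cap straight down as far as it goes, so that it locks the blade. Be gentle with the bumper and the hook, do not press the cap early, and leave the rule standing flat on the tray floor, still hooked and locked, with the things around undisturbed.

Things in the scene. Friction and masses are not known exactly. Their poses are not given: they have to be found in the camera images.
- rule: Spring rule: black case 110 x 28 x 44 mm (long along x), upright on the wooden hob cover (top at z 0.066). Origin: centre of its underside; +x out of the front, where the blade leaves; z up. About 0.4 kg. On top, centred, an orange push-down cap 52 (x) x 38 (y) x 28 mm, 34 to 62 mm above the underside: pinch it across y to carry the rule. Starts unlocked, blade fully in.
- cap (a joint): Travel of the orange cap, m: 0 up (unlocked), 0.005 fully down (locked). Stiff: about 12 N down to start it, up to 17 N further down, then a hard stop; it stays where it is left. Down, its sprung pawl catches between teeth of the blade (3 mm pitch: once let go the blade may slip back up to 6 mm). The case must stand on something to press against. Setting down with under 8 N does not move it.
- blade: Yellow rigid steel blade, 16 mm wide, 30 to 33 mm above the case's underside, slides along the rule's x. Its origin is the rule's origin when fully in and moves to +x as it is drawn out (0 to 80 mm). A spring pulls it in: 2.4 N fully in plus 0.04 N per mm (a little more when moved fast). Fully in, the inner face of its end hook is 85 mm from the rule's origin (30 mm before the case's front).
- hook (a point): Middle of the lower edge of the inner (case-side) face of the blade's end hook: a steel plate 24 mm wide, 3 mm thick, hanging 13 mm below the blade's underside, to 17 mm above the level of the case's underside. Axes of the rule.
- tray: Drawer insert, fixed on the hob cover: white floor 290 x 92 mm, 6 mm thick, side walls 20 mm high (80 mm clear between), one end wall at its +x end. Origin at the underside; x along the compartment to the end wall, z up. The end wall spans the width, is 8 mm thick, outer face at x = +150 mm, top 32 mm above the underside (26 above the floor; 4 mm under the blade of a rule standing there).
- end_wall (a point): middle of the top outer edge of the tray's end wall, where the hook must bear; axes of the tray (+x outward).
- divider: Brown cross divider, firm, 44 mm tall, its place along the tray differs. Origin in its face to the end wall (+x), centre line, level of the tray's underside; axes of the tray. A sprung black rubber bumper (40 mm wide, 15 to 29 mm high) stands out 12 to 30 mm from this face, differing and not measured: feel for it. It gives 1 mm per 3 N, 5 mm at most; press with 1 to 10 N, never over 12 N.
- rule_back (a point): centre of the rule's back face (the -x face of the case), 22 mm above its underside.
- tin_1: round food tin, 86 mm wide, 40 mm tall, bystander; origin at its underside.
- spice_jar_2: spice jar with a green lid, 46 mm wide, 106 mm tall, bystander; origin at its underside.
- matchbox: small red matchbox, 36 x 52 x 14 mm, bystander; origin at its underside.

How it is judged:
By the outcome, as a careful person would: the job done as asked, in the order asked, and still so for the second after the job is handed in, with the robot touching nothing.
It also fails if it takes over 72 s, if anything falls off the work surface, if the arm or the gripper's body presses on something with over 40 N, if the wrist force passes 120 N, or if a joint passes its speed limit or range.

## Working session

There is one attempt and no reset: what is moved stays moved. The work goes in short steps, Python scripts to look and compute and a tool call to move; the robot and the scene stay as the last step left them, time stands still between calls to the robot, and variables do not carry over. Pictures are saved under pics/ and viewed, at most 10 in all, crops included, and the job is handed in when it is done.

Besides the shell and the picture viewer there is one more tool, called after "Request:" as name(argument=value, ...) on one line, values as JSON. step_arm: Moves the arm, as the interface text tells. Its arguments: {"type":"object","properties":{"deltas":{"type":"array"},"newtons":{"type":"number"}},"required":["deltas"]}

```bash
mkdir -p pics; ls
python3 - <<'E'
from workcell import status,camera,camera_model,r
import cv2,numpy as np
s=status.sense();print(s)
for n in("scene","side"):
    im=camera(n);cv2.imwrite(f"pics/{n}0.png",im[...,::-1]);m=camera_model(n);print(n,m)
a=[cv2.imread(f"pics/{n}0.png") for n in("scene","side")]
for n,i in zip(("scene","side"),a): cv2.imwrite(f"pics/{n}0b.png",cv2.resize(i,(800,600),interpolation=cv2.INTER_CUBIC))
print(camera_model("wrist"))
E
```

```text
pics
{'clock': 0.0, 'qpos': array([-7.77152804e+01,  1.58800840e+01, -1.59708997e+00,  7.26509363e+01,
        2.23027561e-03,  8.40754481e+01]), 'qvel': array([0.07940389, 0.02116985, 0.03582045, 0.07793368, 0.05177766,
       0.0149725 ]), 'joint_torque': array([-1.93391636e-03, -4.45505369e+01,  2.95206857e+01,  1.66545465e-02,
       -5.88044190e-05, -1.46248230e-06]), 'tool_pos': array([ 0.19514485, -0.5929675 ,  0.24114608]), 'tcp_rot': array([-1.79872804e+02, -1.54417332e-02,  1.82092518e+01]), 'wrist_force': array([-0.23016931, -0.0984474 , -0.28293764]), 'torque': array([-0.005277  , -0.00453432, -0.01828933]), 'grasp_force': 0.0, 'grip_width': 0.08551926643528535}
scene {'fx': 468.7111450056118, 'fy': 468.7111450056118, 'cx': 257.84593616452935, 'cy': 192.78339889961725, 'T': array([[-0.76982868, -0.34454846,  0.53726173, -0.19771739],
       [-0.63816414,  0.40166913, -0.65681689,  0.93857538],
       [ 0.0105038 , -0.84849765, -0.52909489,  0.85607605],
       [ 0.        ,  0.        ,  0.        ,  1.        ]])}
side {'fx': 394.57472004355316, 'fy': 394.57472004355316, 'cx': 258.57279409773344, 'cy': 191.50121178723396, 'T': array([[-0.96988536, -0.16750257,  0.17681988,  0.39147236],
       [-0.24353031,  0.65523834, -0.7150914 ,  0.7283454 ],
       [ 0.00392048, -0.73661768, -0.67629803,  0.73983521],
       [ 0.        ,  0.        ,  0.        ,  1.        ]])}
{'fx': 272.7636838655057, 'fy': 272.7636838655057, 'cx': 253.82931220273218, 'cy': 195.4884179669966, 'tool_from_camera': array([[ 1.98024794e-04, -9.53305824e-01, -3.02006568e-01,
         7.76847962e-02],
       [ 9.99999879e-01,  5.24470321e-05,  4.90144007e-04,
        -1.43322468e-04],
       [-4.51417788e-04, -3.02006628e-01,  9.53305719e-01,
        -1.32818069e-01],
       [ 0.00000000e+00,  0.00000000e+00,  0.00000000e+00,
         1.00000000e+00]])}
```

View pics/scene0b.png

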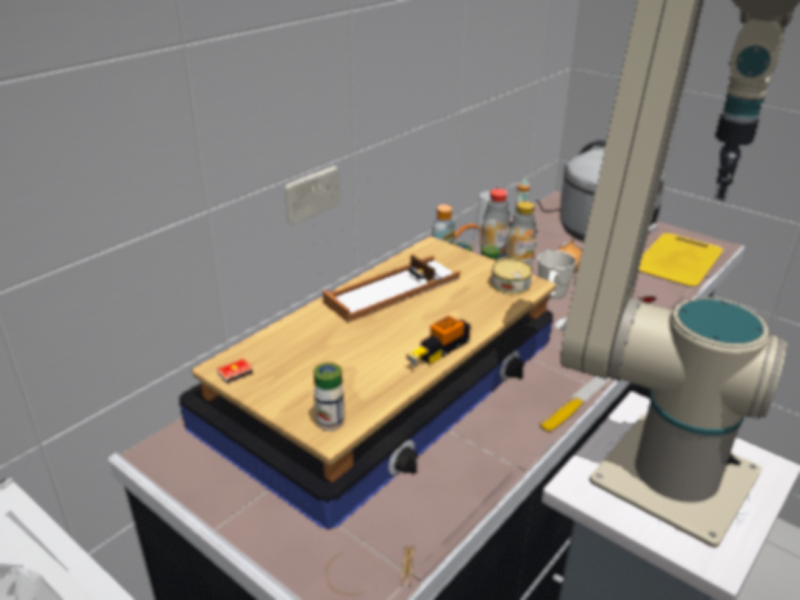

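View pics/side0b.png

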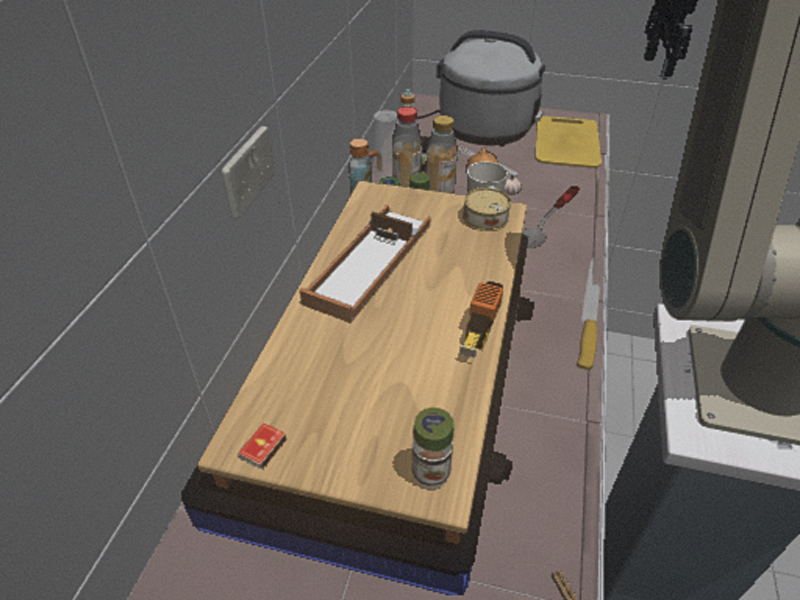

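The scene view shows the orange cap at about (447,330), the blade hook at (415,357) and the tray from (335,305) to (455,270) with its divider at (420,268). The side view shows the cap at (487,298), the hook at (468,352), the end wall from (303,300) to (350,312), and the divider at (390,225) (800x600 scale).

```bash
cat > h.py <<'E'
from workcell import status,camera,camera_model,r
import cv2,numpy as np
from scipy.spatial.transform import Rotation as R
def toolT(s):
    T=np.eye(4);T[:3,:3]=R.from_euler('xyz',s["tcp_rot"],degrees=True).as_matrix();T[:3,3]=s["tool_pos"];return T
def model(n,s=None):
    m=camera_model(n);T=m["T"] if n!="wrist" else toolT(s)@m["tool_from_camera"]
    return dict(m,T=T)
def ray(m,p):
    d=m["T"][:3,:3]@np.array([(p[0]-m["cx"])/m["fx"],(p[1]-m["cy"])/m["fy"],1.]);return m["T"][:3,3],d/np.linalg.norm(d)
def onz(m,p,z):
    o,d=ray(m,p);return o+d*(z-o[2])/d[2]
def tri(*mp):
    A=np.zeros((3,3));b=np.zeros(3)
    for m,p in mp:
        o,d=ray(m,p);P=np.eye(3)-np.outer(d,d);A+=P;b+=P@o
    X=np.linalg.solve(A,b);return X,[round(1e3*np.linalg.norm((np.eye(3)-np.outer(ray(m,p)[1],ray(m,p)[1]))@(X-m["T"][:3,3])),1) for m,p in mp]
def proj(m,X):
    c=m["T"][:3,:3].T@(np.asarray(X)-m["T"][:3,3]);return np.array([m["fx"]*c[0]/c[2]+m["cx"],m["fy"]*c[1]/c[2]+m["cy"]])
def big(mask,k=1):
    n,l,st,c=cv2.connectedComponentsWithStats(mask.astype(np.uint8));o=np.argsort(-st[1:,4])[:k]+1
    return [(l==i,c[i],st[i,4]) for i in o]
def hsv(im): return cv2.cvtColor(np.ascontiguousarray(im),cv2.COLOR_RGB2HSV)
def quad(mask):
    c=max(cv2.findContours(mask.astype(np.uint8),0,2)[0],key=cv2.contourArea);return c[:,0]
E
python3 - <<'E'
from h import *
np.set_printoptions(precision=4,suppress=True)
C={}
rois={"scene":dict(cap=(260,190,310,235),blade=(250,215,285,240),floor=(200,160,300,210),match=(130,220,170,250)),
"side":dict(cap=(295,175,330,215),blade=(285,205,315,235),floor=(190,130,280,205),match=(145,265,190,305))}
for n in("scene","side"):
    im=cv2.imread(f"pics/{n}0.png")[...,::-1];h=hsv(im).astype(int);H,S,V=h[...,0],h[...,1],h[...,2]
    M=dict(cap=(H>=4)&(H<=16)&(S>190),blade=(H>=22)&(H<=34)&(S>140),floor=(S<45)&(V>150),match=((H<6)|(H>174))&(S>150))
    for k,m in M.items():
        x0,y0,x1,y1=rois[n][k];w=np.zeros_like(m);w[y0:y1,x0:x1]=1
        b=big(m&w)[0];C[n,k]=b[1];print(n,k,b[1],b[2])
        if k=="floor":
            print(cv2.minAreaRect(quad(b[0])), cv2.approxPolyDP(quad(b[0]),4,True)[:,0].tolist())
            for p in cv2.approxPolyDP(quad(b[0]),4,True)[:,0]: print(onz(model(n),p,.072))
for k in("cap","blade","match","floor"):
    print(k,tri(*[(model(n),C[n,k]) for n in("scene","side")]))
E
```

```text
scene cap [286.4749 211.1622] 259
scene blade [273.2927 226.1789] 123
scene floor [242.8039 185.6046] 612
((244.2238006591797, 185.1025848388672), (12.615068435668945, 56.325870513916016), 69.62356567382812) [[272, 179], [259, 173], [216, 190], [227, 198]]
[ 0.618 -0.132  0.072]
[ 0.6764 -0.1349  0.072 ]
[0.7104 0.0392 0.072 ]
[0.6516 0.0511 0.072 ]
scene match [144.8333 237.0556] 36Traceback (most recent call last):
  File "<stdin>", line 11, in <module>
IndexError: list index out of range
```

Run:
```python
from h import *
np.set_printoptions(precision=4,suppress=True)
C={}
rois={"scene":dict(cap=(270,190,310,225),blade=(250,215,285,240),floor=(200,160,300,210)),
"side":dict(cap=(295,175,330,212),blade=(285,205,315,235),floor=(190,130,280,205))}
for n in("scene","side"):
    im=cv2.imread(f"pics/{n}0.png")[...,::-1];h=hsv(im).astype(int);H,S,V=h[...,0],h[...,1],h[...,2]
    if n=="side":
        for p in [(311,190),(303,220),(235,175),(168,285)]: print(p,h[p[1],p[0]])
    M=dict(cap=(H>=2)&(H<=15)&(S>180),blade=(H>=22)&(H<=34)&(S>120),floor=(S<50)&(V>130))
    for k,m in M.items():
        x0,y0,x1,y1=rois[n][k];w=np.zeros_like(m);w[y0:y1,x0:x1]=1
        bb=big(m&w)
        if not bb: continue
        b=bb[0];C[n,k]=b[1];print(n,k,b[1],b[2])
        if k=="floor":
            for p in cv2.approxPolyDP(quad(b[0]),4,True)[:,0]: print(p,onz(model(n),p,.072))
for k in("cap","blade","floor"):
    if ("side",k) in C: print(k,tri(*[(model(n),C[n,k]) for n in("scene","side")]))
```

```text
scene cap [286.3806 211.1791] 268
scene blade [272.7206 226.0368] 136
scene floor [219.0299 170.1782] 937
[200 191] [0.7446 0.0765 0.072 ]
[256 160] [ 0.7443 -0.2003  0.072 ]
[200 160] [ 0.8948 -0.0704  0.072 ]
(311, 190) [ 12 138 102]
(303, 220) [ 22 159 202]
(235, 175) [ 60   1 212]
(168, 285) [  4 161 190]
side cap [320. 184.] 1
side blade [301.3478 216.942 ] 69
side floor [230.1863 171.692 ] 1224
[259 154] [ 0.6026 -0.1282  0.072 ]
[237 148] [ 0.67  -0.14   0.072]
[202 186] [0.7103 0.0377 0.072 ]
[225 195] [0.6435 0.0552 0.072 ]
cap (array([0.4179, 0.0522, 0.1394]), [np.float64(12.1), np.float64(12.1)])
blade (array([0.4471, 0.0845, 0.0772]), [np.float64(2.4), np.float64(2.4)])
floor (array([0.5968, 0.1382, 0.2257]), [np.float64(2.0), np.float64(2.0)])
```

Request:
step_arm(deltas=[[[0, 0.1, -0.1, -0.2, 0], [0, 0.94, -0.9, -0.36, 0], [0, 0.94, -0.9, -0.36, 0], [0, 0.94, -0.9, -0.36, 0], [0, 0.94, -0.9, -0.36, 0], [0, 0.94, -0.9, -0.36, 0], [0, 0.94, -0.9, -0.36, 0], [0, 0.94, -0.9, -0.36, 0]]])

```text
clock: 1.1
tool_pos: [0.348, -0.3067, 0.3319]
tcp_rot: [-180.0, 0.0, 18.2]
wrist_force: [-0.7, -0.6, -0.4]
grip_width: 0.0854
grasp_force: 0.0
```

Request:
step_arm(deltas=[[[0, 0.93, -0.9, 0, -0.5], [0, 0.93, -0.9, 0, -0.5], [0, 0.93, -0.9, 0, -0.5], [0, 0.93, -0.9, 0, -0.5], [0, 0.93, -0.9, 0, -0.5], [0, 0.93, -0.9, 0, -0.5], [0, 0.93, -0.9, 0, -0.5], [0, 0.93, -0.9, 0, -0.5], [0, 0.93, -0.9, 0, -0.5]]])

```text
clock: 2.22
tool_pos: [0.4985, -0.0215, 0.3322]
tcp_rot: [-180.0, 0.0, 75.3]
wrist_force: [0.2, -0.5, 0.1]
grip_width: 0.0855
grasp_force: 0.0
```

Run:
```python
from h import *
import pickle
s=status.sense();print(s["clock"],s["tool_pos"],s["tcp_rot"],s["wrist_force"])
im=camera("wrist");pickle.dump(s,open("pics/w1.pkl","wb"));cv2.imwrite("pics/w1.png",im[...,::-1]);cv2.imwrite("pics/w1b.png",cv2.resize(im,(800,600),interpolation=cv2.INTER_CUBIC)[...,::-1])
```

```text
2.225 [ 0.49848235 -0.02151481  0.33221164] [-1.79988077e+02  1.27660685e-02  7.53361749e+01] [ 0.20019917 -0.53067178  0.10275353]
```

View pics/w1b.png

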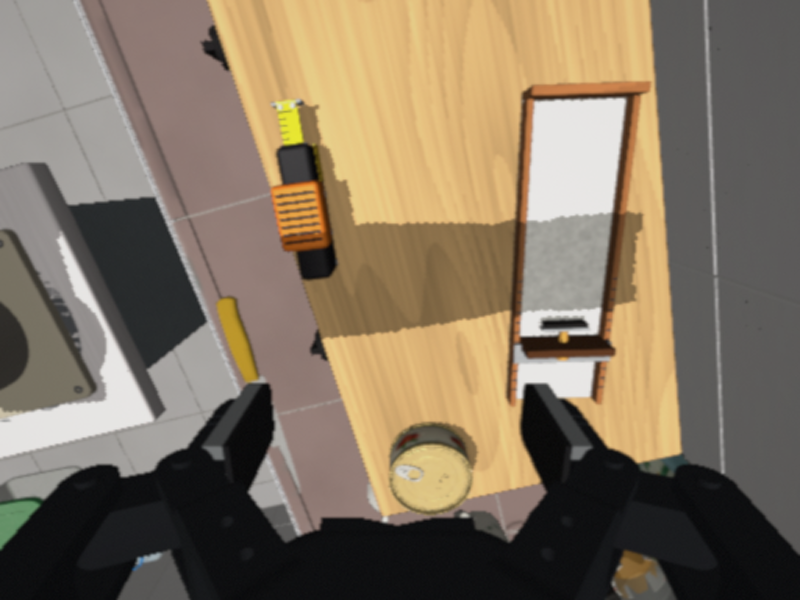

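Wrist view: rule with the hook at (286,103), blade root (292,143), cap 277–328 x 182–250; tray floor from (530,97)–(628,97) to (525,338), end wall band at rows 83–97, bumper at (563,323), tin at (432,475).

```bash
cat > meas.py <<'E'
from h import *
import pickle,sys
np.set_printoptions(precision=4,suppress=True)
def load(k): 
    return model("wrist",pickle.load(open(f"pics/{k}.pkl","rb"))),cv2.imread(f"pics/{k}.png")[...,::-1]
def look(k):
    s=status.sense();im=camera("wrist");pickle.dump(s,open(f"pics/{k}.pkl","wb"));cv2.imwrite(f"pics/{k}.png",im[...,::-1]);return s
E
python3 - <<'E'
from meas import *
m,im=load("w1");h=hsv(im).astype(int);H,S,V=h[...,0],h[...,1],h[...,2]
def roi(a,b,c,d):
    w=np.zeros(H.shape,bool);w[int(b/1.5625):int(d/1.5625),int(a/1.5625):int(c/1.5625)]=1;return w
cap=roi(260,165,345,265)&(H>=3)&(H<=14)&(S>170)
b=big(cap)[0];q=cv2.minAreaRect(quad(b[0]));print("cap",b[1:],q,onz(m,q[0],.122))
top=big(cap&(V>200))[0];q2=cv2.minAreaRect(quad(top[0]));print("top",top[2],q2,onz(m,q2[0],.128));bp=[onz(m,p,.128) for p in cv2.boxPoints(q2)];print(np.array(bp))
bl=big(roi(265,95,315,148)&(H>=22)&(H<=34)&(S>120))[0];ql=cv2.minAreaRect(quad(bl[0]));print("blade",bl[1:],ql,onz(m,bl[1],.099))
bpb=[onz(m,p,.099) for p in cv2.boxPoints(ql)];print(np.array(bpb))
pts=np.array([onz(m,p[::-1],.099)[:2] for p in np.argwhere(bl[0])]);c=pts-pts.mean(0);u=np.linalg.svd(c)[2][0];print("blade yaw",np.degrees(np.arctan2(u[1],u[0]))%180)
fl=big(roi(515,90,640,310)&(S<50)&(V>90))[0];qf=cv2.approxPolyDP(quad(fl[0]),5,True)[:,0];print("floor",[(p.tolist(),onz(m,p,.072)) for p in qf])
for c in [300,315,332,348,365,380,395,403]: print(c,[tuple(h[r,c]) for r in range(48,66)] if c==365 else "")
E
```

```text
cap (array([197.1725, 142.8676]), np.int32(574)) ((192.81080627441406, 138.36485290527344), (44.058929443359375, 32.71540069580078), 80.53767395019531) [0.4366 0.039  0.122 ]
top 59 ((181.6013641357422, 127.9884033203125), (21.475976943969727, 38.56270980834961), 33.2748908996582) [0.4289 0.0543 0.128 ]
[[0.4019 0.0489 0.128 ]
 [0.439  0.0777 0.128 ]
 [0.4553 0.0596 0.128 ]
 [0.4183 0.0298 0.128 ]]
blade (array([185.5251,  79.3325]), np.int32(379)) ((185.3243408203125, 77.94593811035156), (29.92061424255371, 14.467109680175781), 80.53767395019531) [0.4453 0.1088 0.099 ]
[[0.4393 0.1278 0.099 ]
 [0.457  0.1259 0.099 ]
 [0.4521 0.0924 0.099 ]
 [0.4339 0.0942 0.099 ]]
blade yaw 82.55582079444176
floor [([400, 62], array([0.7183, 0.0617, 0.072 ])), ([342, 64], array([0.6445, 0.0786, 0.072 ])), ([334, 197], array([ 0.6037, -0.1002,  0.072 ])), ([385, 197], array([ 0.6784, -0.1198,  0.072 ]))]
300 
315 
332 
348 
365 [(np.int64(20), np.int64(110), np.int64(230)), (np.int64(20), np.int64(109), np.int64(229)), (np.int64(20), np.int64(110), np.int64(230)), (np.int64(20), np.int64(110), np.int64(229)), (np.int64(19), np.int64(115), np.int64(222)), (np.int64(16), np.int64(129), np.int64(192)), (np.int64(13), np.int64(153), np.int64(192)), (np.int64(13), np.int64(158), np.int64(199)), (np.int64(13), np.int64(158), np.int64(202)), (np.int64(13), np.int64(158), np.int64(202)), (np.int64(13), np.int64(159), np.int64(199)), (np.int64(13), np.int64(160), np.int64(179)), (np.int64(12), np.int64(158), np.int64(124)), (np.int64(13), np.int64(162), np.int64(71)), (np.int64(12), np.int64(98), np.int64(68)), (np.int64(15), np.int64(29), np.int64(123)), (np.int64(21), np.int64(9), np.int64(195)), (np.int64(20), np.int64(3), np.int64(226))]
380 
395 
403
```

Request:
step_arm(deltas=[[[0, 0.175, -0.304, 0.32, -0.061], [0, 0.175, -0.304, 0.32, -0.061], [0, 0.175, -0.304, 0.32, -0.061], [0, 0.175, -0.304, 0.32, -0.061]]])

```text
clock: 2.78
tool_pos: [0.4367, 0.0408, 0.2529]
tcp_rot: [179.9, 0.0, 82.5]
wrist_force: [0.7, -0.6, 0.7]
grip_width: 0.085
grasp_force: 0.0
```

Run:
```python
from meas import *
s=look("w2");print(s["clock"],s["tool_pos"],s["tcp_rot"])
im=cv2.imread("pics/w2.png");cv2.imwrite("pics/w2b.png",cv2.resize(im[:280,80:453],(800,600),interpolation=cv2.INTER_CUBIC))
```

```text
2.775 [0.4367 0.0408 0.2529] [179.8969   0.0067  82.4541]
```

View pics/w2b.png

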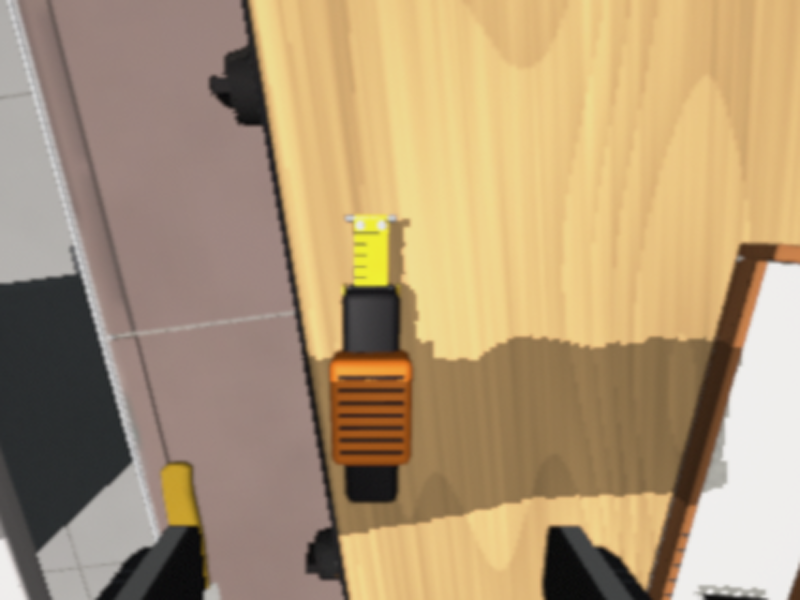

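The close-up shows the rule aligned with the image vertical: hook plate at (370,217), case 345–398 x 288–500, cap 331–411 x 353–464 (crop scale 2.145, column offset 80).

Run:
```python
from meas import *
m,im=load("w2");m1,im1=load("w1")
h=hsv(im).astype(int);H,S,V=h[...,0],h[...,1],h[...,2]
w=np.zeros(H.shape,bool);w[155:225,225:285]=1
cap=big(w&(H>=3)&(H<=16)&(S>150))[0];x,y,a,b=cv2.boundingRect(cap[0].astype(np.uint8));print("cap",x,y,a,b)
for z in(.122,.128,.134):print(z,[onz(m,p,z) for p in [(x+a/2-.5,y+b-.5)]])
print("widths",onz(m,(x-.5,195),.128),onz(m,(x+a-.5,195),.128))
print([ (r,V[r,253],S[r,253]) for r in range(160,182)])
# case rear edge, front edge black
print([(r,V[r,253]) for r in list(range(130,140))+list(range(228,238))])
w[:]=0;w[95:136,235:275]=1
bl=big(w&(H>=22)&(H<=34)&(S>120))[0];x,y,a,b=cv2.boundingRect(bl[0].astype(np.uint8));print("blade",x,y,a,b,onz(m,(x+a/2-.5,y-.5),.099),onz(m,(x+a/2-.5,y+b-.5),.099))
print([(r,[tuple(h[r,c]) for c in (243,253,262)]) for r in range(97,107)])
print("hook tri",tri((m1,(183,65.9)),(m,(252.7,101.2))))
# cap centroid-ish back edge mid both views
w=np.zeros(H.shape,bool);w[105:170,165:222]=1;h1=hsv(im1).astype(int)
c1=quad(big(w&(h1[...,0]>=3)&(h1[...,0]<=16)&(h1[...,1]>150))[0][0]);q1=cv2.minAreaRect(c1);print(cv2.boxPoints(q1));q2=cv2.minAreaRect(quad(cap[0]));print(cv2.boxPoints(q2))
```

```text
cap 233 163 40 55
0.122 [array([0.432, 0.011, 0.122])]
0.128 [array([0.4323, 0.0134, 0.128 ])]
0.134 [array([0.4327, 0.0158, 0.134 ])]
widths [0.4159 0.0398 0.128 ] [0.4552 0.0346 0.128 ]
[(160, np.int64(61), np.int64(8)), (161, np.int64(61), np.int64(8)), (162, np.int64(61), np.int64(8)), (163, np.int64(64), np.int64(36)), (164, np.int64(77), np.int64(129)), (165, np.int64(89), np.int64(201)), (166, np.int64(100), np.int64(219)), (167, np.int64(132), np.int64(222)), (168, np.int64(185), np.int64(221)), (169, np.int64(222), np.int64(216)), (170, np.int64(235), np.int64(207)), (171, np.int64(239), np.int64(196)), (172, np.int64(240), np.int64(190)), (173, np.int64(239), np.int64(189)), (174, np.int64(227), np.int64(188)), (175, np.int64(149), np.int64(163)), (176, np.int64(105), np.int64(131)), (177, np.int64(152), np.int64(186)), (178, np.int64(166), np.int64(204)), (179, np.int64(166), np.int64(206)), (180, np.int64(151), np.int64(204)), (181, np.int64(94), np.int64(179))]
[(130, np.int64(240)), (131, np.int64(240)), (132, np.int64(227)), (133, np.int64(147)), (134, np.int64(68)), (
[... 1350 characters left out ...]
)), (np.int64(20), np.int64(50), np.int64(143))]), (104, [(np.int64(18), np.int64(115), np.int64(217)), (np.int64(30), np.int64(198), np.int64(240)), (np.int64(20), np.int64(116), np.int64(147))]), (105, [(np.int64(19), np.int64(117), np.int64(227)), (np.int64(30), np.int64(199), np.int64(240)), (np.int64(20), np.int64(127), np.int64(156))]), (106, [(np.int64(19), np.int64(117), np.int64(228)), (np.int64(30), np.int64(198), np.int64(239)), (np.int64(20), np.int64(128), np.int64(157))])]
hook tri (array([0.4471, 0.1247, 0.0965]), [np.float64(0.4), np.float64(0.4)])
[[172.696 119.328]
 [205.344 113.392]
 [213.344 157.392]
 [180.696 163.328]]
[[233. 163.]
 [272. 163.]
 [272. 217.]
 [233. 217.]]
```

Request:
step_arm(deltas=[[[0, -0.006, -0.003, 0.2, 0], [0, -0.006, -0.003, 0.4, 0], [0, -0.006, -0.003, 0.53, 0], [0, -0.006, -0.003, 0.588, 0], [0, -0.006, -0.003, 0.588, 0]]])

```text
clock: 3.45
tool_pos: [0.4365, 0.0394, 0.1059]
tcp_rot: [179.9, 0.0, 82.4]
wrist_force: [1.3, -0.8, 0.3]
grip_width: 0.0853
grasp_force: 0.0
```

Request:
step_arm(deltas=[[[0.4, 0, 0, 0, 0], [0.6, 0, 0, 0, 0], [0.8, 0, 0, 0, 0], [1, 0, 0, 0, 0], [1, 0, 0, 0, 0], [1, 0, 0, 0, 0], [1, 0, 0, 0, 0]]], newtons=50)

```text
clock: 4.32
tool_pos: [0.4361, 0.0398, 0.1065]
tcp_rot: [179.9, -0.0, 82.5]
wrist_force: [-2.0, 0.5, 5.7]
grip_width: 0.0376
grasp_force: 53.7
```

Request:
step_arm(deltas=[[[1, 0, 0, -0.04, 0], [1, 0, 0, -0.15, 0], [1, 0, 0, -0.3, 0], [1, 0, 0, -0.4, 0], [1, 0, 0, -0.4, 0]]])

```text
clock: 4.95
tool_pos: [0.4365, 0.0398, 0.207]
tcp_rot: [179.8, -0.0, 82.5]
wrist_force: [0.1, 0.8, -4.1]
grip_width: 0.0374
grasp_force: 52.8
```

Run:
```python
from meas import *
s=look("w3");print(s["clock"],s["tool_pos"],s["tcp_rot"],s["wrist_force"],s["grip_width"])
m1,i1=load("w1")
h=hsv(i1).astype(int);V=h[...,2];S=h[...,1]
# outer top edge of end wall: wood->rust transition by saturation, per column, subpixel
pts=[]
for c in range(342,412,4):
    col=S[46:60,c].astype(float);i=np.argmax(col>134);f=46+i-1+(134-col[i-1])/(col[i]-col[i-1]);pts.append((c,f))
pts=np.array(pts);print(np.round(pts,1).tolist())
k=np.polyfit(*pts.T,1);res=pts[:,1]-np.polyval(k,pts[:,0]);g=abs(res)<.6;k=np.polyfit(*pts[g].T,1)
A,B=[onz(m1,(c,np.polyval(k,c)),.098) for c in(345,405)];print("edge",A,B,"normal yaw",np.degrees(np.arctan2(B[1]-A[1],B[0]-A[0]))+90)
# floor side edges on row slices
for rr in (75,95,120,132,150):
    row=(S[rr,325:420]<60)&(V[rr,325:420]>90);j=np.flatnonzero(row);L,Rr=onz(m1,(325+j[0]-.5,rr),.072),onz(m1,(325+j[-1]+.5,rr),.072);print(rr,L[:2],Rr[:2],(L+Rr)[:2]/2,np.linalg.norm(L-Rr))
for c in(340,350,360,370,380): print(c,V[195:230,c].tolist())
```

```text
4.95 [0.4365 0.0398 0.207 ] [179.766   -0.0166  82.4974] [ 0.1179  0.7653 -4.0595] 0.037351782231072106
[[342.0, 53.8], [346.0, 53.6], [350.0, 53.5], [354.0, 53.6], [358.0, 53.4], [362.0, 53.3], [366.0, 53.2], [370.0, 53.0], [374.0, 52.7], [378.0, 52.6], [382.0, 52.6], [386.0, 52.4], [390.0, 52.3], [394.0, 52.1], [398.0, 51.9], [402.0, 51.7], [406.0, 51.8], [410.0, 51.7]]
edge [0.6414 0.0871 0.098 ] [0.712 0.071 0.098] normal yaw 77.07675795144878
75 [0.6405 0.0658] [0.7161 0.0461] [0.6783 0.056 ] 0.07821789830874729
95 [0.6352 0.0415] [0.7111 0.0216] [0.6731 0.0316] 0.07849453824504461
120 [0.6272 0.0098] [ 0.7038 -0.0102] [ 0.6655 -0.0002] 0.07920439702610153
132 [ 0.6246 -0.0063] [ 0.6995 -0.0259] [ 0.662  -0.0161] 0.07741919931824007
150 [ 0.619 -0.031] [ 0.6941 -0.0506] [ 0.6565 -0.0408] 0.077523863595237
340 [164, 162, 161, 171, 202, 227, 232, 232, 232, 232, 232, 232, 232, 232, 232, 232, 232, 232, 230, 211, 119, 43, 34, 35, 33, 33, 33, 31, 34, 53, 85, 96, 97, 102, 130]
350 [163, 165, 169, 192, 225, 232, 227, 203, 167, 127, 65, 18, 22, 35, 49, 110, 179, 203, 218, 179, 96, 40, 35, 35, 35, 33, 34, 34, 42, 68, 91, 97, 99, 109, 140]
360 [159, 159, 163, 184, 224, 232, 226, 196, 153, 100, 45, 19, 27, 40, 66, 128, 185, 202, 219, 223, 223, 221, 209, 182, 104, 41, 33, 34, 47, 79, 95, 97, 101, 145, 214]
370 [159, 163, 168, 189, 225, 231, 227, 202, 155, 87, 31, 21, 35, 47, 99, 166, 199, 225, 217, 129, 49, 34, 33, 32, 32, 33, 32, 34, 52, 84, 96, 98, 103, 131, 172]
380 [157, 163, 190, 225, 232, 232, 232, 232, 232, 232, 232, 232, 232, 232, 232, 232, 232, 227, 192, 105, 40, 33, 33, 33, 33, 34, 34, 38, 59, 87, 95, 97, 107, 139, 174]
```

View pics/w3.png

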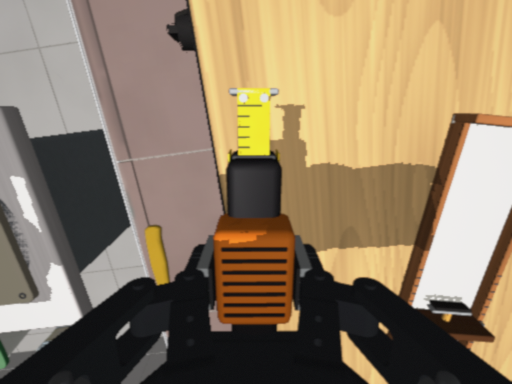

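The rule hangs straight in the grip: hook at (253,91), aligned with the tool; tray corner at (455,115). Moving above the tray.

Request:
step_arm(deltas=[[[1, 0, 0.08, 0, 0.01], [1, -0.01, 0.24, 0, 0.03], [1, -0.02, 0.42, 0, 0.046], [1, -0.03, 0.6, 0.04, 0.046], [1, -0.034, 0.76, 0.1, 0.046], [1, -0.034, 0.88, 0.15, 0.046], [1, -0.034, 0.93, 0.164, 0.046], [1, -0.034, 0.93, 0.164, 0.046], [1, -0.034, 0.93, 0.164, 0.046]]])

```text
clock: 6.12
tool_pos: [0.6637, 0.0012, 0.1641]
tcp_rot: [-179.9, 0.0, 77.2]
wrist_force: [-0.6, 0.4, -4.3]
grip_width: 0.0377
grasp_force: 52.7
```

Run:
```python
from meas import *
s=look("w4");print(s["clock"],s["tool_pos"],s["tcp_rot"],s["wrist_force"],s["grip_width"])
im=cv2.imread("pics/w4.png");cv2.imwrite("pics/w4b.png",cv2.resize(im[40:235,126:386],(800,600),interpolation=cv2.INTER_CUBIC))
```

```text
6.125 [0.6637 0.0012 0.1641] [-179.9215    0.0088   77.2237] [-0.6083  0.4189 -4.2701] 0.03773676973629645
```

View pics/w4b.png

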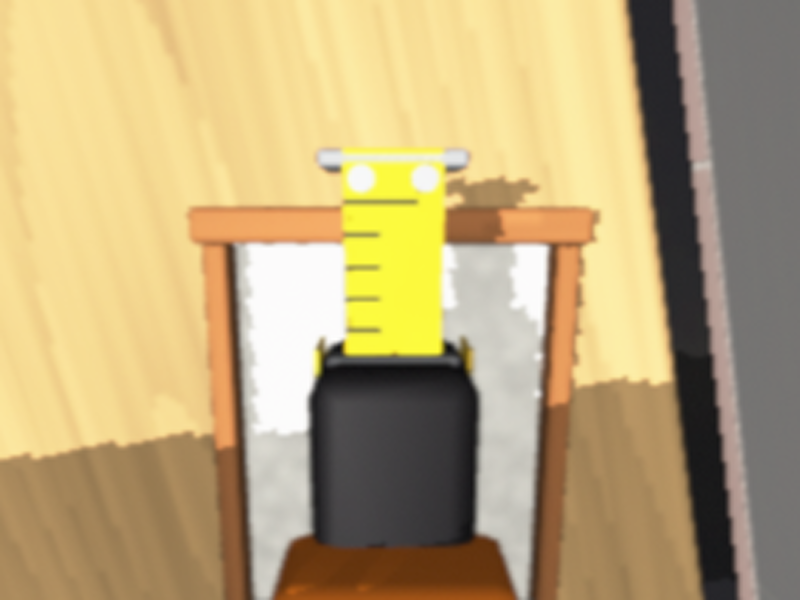

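The view shows rule and tray aligned (wall outer edge row 208, hook plate rows 150–170, hook centre col 393, wall centre col 394 in the crop).

Run:
```python
from meas import *
m,_=load("w4");m1,i=load("w1")
t=np.array([np.cos(np.radians(77.2)),np.sin(np.radians(77.2)),0]);n=np.array([t[1],-t[0],0])
c=lambda x,y:(126+x/3.077-.5,40+y/3.077-.5)
wl,wr=onz(m,c(190,208),.098),onz(m,c(597,210),.098);print(wl,wr,np.linalg.norm(wl-wr),np.degrees(np.arctan2(*(wr-wl)[[1,0]]))+90)
w=(wl+wr)/2
hk=onz(m,c(393,170),.1406);ho=onz(m,c(393,149.5),.1236+.034);bc=onz(m,c(393,250),.1236+.033)
E=np.array([.6833,.0776,.098]);T=np.array([.6637,.0012,0])
for k,p in dict(wall=w,wall_old=E,hook_in=hk,hook_out=ho,blade=bc).items(): print(k,p,"along/lat from TCP mm",1e3*(p-T)@t,1e3*(p-T)@n)
print("wall tri",tri((m1,(373.5,52.9)),(m,c(393.5,209))))
for col,z in((350,.095),(360,.095),(370,.095)):
    p=onz(m1,(col,204.2),z);print("bumper front", 1e3*(p-w)@t,1e3*(p-w)@n)
```

```text
[0.6363 0.0882 0.098 ] [0.7257 0.0675 0.098 ] 0.09181088492030892 76.96671867003603
wall [0.681  0.0779 0.098 ] along/lat from TCP mm 78.60660538974263 -0.14190142098395242
wall_old [0.6833 0.0776 0.098 ] along/lat from TCP mm 78.8437612222866 2.1866221262618026
hook_in [0.6824 0.084  0.1406] along/lat from TCP mm 84.88656155386515 -0.1162796150669898
hook_out [0.6829 0.0861 0.1576] along/lat from TCP mm 87.07662726901582 -0.05981422609348286
blade [0.6796 0.0714 0.1566] along/lat from TCP mm 72.01671723478822 -0.06407588690040811
wall tri (array([0.6808, 0.0791, 0.0848]), [np.float64(1.2), np.float64(1.2)])
bumper front -194.785456181691 -19.11687119767557
bumper front -195.2500956642586 -4.746539157304127
bumper front -195.71473411690704 9.623761029807675
```

Request:
step_arm(deltas=[[[1, 0, 0, 0.05, 0], [1, 0, 0, 0.11, 0], [1, 0, 0, 0.16, 0], [1, 0, 0, 0.184, 0], [1, 0, 0, 0.19, 0], [1, 0, 0, 0.19, 0]]])

```text
clock: 6.92
tool_pos: [0.6649, 0.001, 0.117]
tcp_rot: [180.0, -0.0, 77.2]
wrist_force: [1.0, -0.3, -4.2]
grip_width: 0.0374
grasp_force: 52.7
```

Request:
step_arm(deltas=[[[1, 0, 0, 0.004, 0], [1, 0, 0, 0.008, 0], [1, 0, 0, 0.008, 0]]])

```text
clock: 7.3
tool_pos: [0.6646, 0.001, 0.1149]
tcp_rot: [180.0, -0.0, 77.2]
wrist_force: [0.0, -0.3, -4.2]
grip_width: 0.0373
grasp_force: 52.7
```

Request:
step_arm(deltas=[[[1, 0, 0, 0.003, 0], [1, 0, 0, 0.006, 0], [1, 0, 0, 0.006, 0]]])

```text
clock: 7.68
tool_pos: [0.6645, 0.0011, 0.1132]
tcp_rot: [-180.0, 0.0, 77.2]
wrist_force: [-0.5, -0.0, -3.3]
grip_width: 0.0373
grasp_force: 52.7
```

Request:
step_arm(deltas=[[[1, 0, 0, 0.002, 0], [1, 0, 0, 0.002, 0]]])

```text
clock: 7.92
tool_pos: [0.6646, 0.0011, 0.1128]
tcp_rot: [-180.0, -0.0, 77.2]
wrist_force: [-0.4, 0.6, -4.5]
grip_width: 0.0372
grasp_force: 52.7
```

Request:
step_arm(deltas=[[[1, 0, 0, 0.002, 0], [1, 0, 0, 0.002, 0]]])

```text
clock: 8.18
tool_pos: [0.6646, 0.001, 0.1125]
tcp_rot: [180.0, 0.0, 77.2]
wrist_force: [-0.5, -0.8, -2.0]
grip_width: 0.0373
grasp_force: 52.9
```

Request:
step_arm(deltas=[[[1, 0, 0, -0.004, 0], [1, -0.012, 0, -0.004, 0], [1, -0.03, 0, -0.004, 0], [1, -0.045, 0, -0.004, 0], [1, -0.06, 0, -0.004, 0], [1, -0.06, 0, -0.004, 0], [1, -0.06, 0, -0.004, 0]]])

```text
clock: 9.05
tool_pos: [0.6612, -0.0136, 0.1133]
tcp_rot: [-180.0, -0.0, 77.2]
wrist_force: [0.4, 2.7, -4.0]
grip_width: 0.0372
grasp_force: 52.7
```

Run:
```python
from meas import *
s=look("w5");print(s["clock"],s["tool_pos"],s["tcp_rot"],s["wrist_force"],s["grip_width"])
im=cv2.imread("pics/w5.png");cv2.imwrite("pics/w5b.png",cv2.resize(im[40:235,126:386],(800,600),interpolation=cv2.INTER_CUBIC))
```

```text
9.05 [ 0.6612 -0.0136  0.1133] [-179.9972   -0.001    77.2189] [ 0.3526  2.6616 -3.9873] 0.03718152248929001
```

View pics/w5b.png

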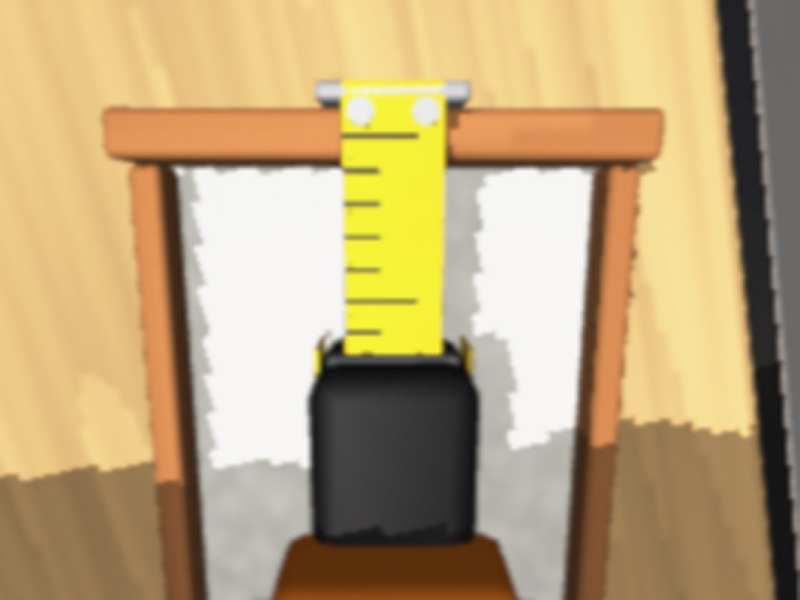

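The hook bears on the end wall's outer face (rows 85–105), the blade is extending and the spring force of 2.7 N shows. I continue drawing back.

Request:
step_arm(deltas=[[[1, -0.015, 0, 0, 0], [1, -0.035, 0, 0, 0], [1, -0.055, 0, 0, 0], [1, -0.075, 0, 0, 0], [1, -0.095, 0, 0, 0], [1, -0.115, 0, 0, 0], [1, -0.13, 0, 0, 0], [1, -0.14, 0, 0, 0], [1, -0.14, 0, 0, 0], [1, -0.14, 0, 0, 0]]])

```text
clock: 10.35
tool_pos: [0.6535, -0.0478, 0.1133]
tcp_rot: [-180.0, 0.0, 77.2]
wrist_force: [0.7, 4.7, -3.8]
grip_width: 0.0376
grasp_force: 52.7
```

Request:
step_arm(deltas=[[[1, -0.004, 0, 0, 0], [1, -0.008, 0, 0, 0], [1, -0.008, 0, 0, 0], [1, -0.008, 0, 0, 0]]])

```text
clock: 10.85
tool_pos: [0.6531, -0.0497, 0.1133]
tcp_rot: [-180.0, 0.0, 77.2]
wrist_force: [0.7, 4.5, -4.3]
grip_width: 0.0375
grasp_force: 52.7
```

Request:
step_arm(deltas=[[[1, -0.004, 0, 0, 0], [1, -0.008, 0, 0, 0], [1, -0.008, 0, 0, 0], [1, -0.008, 0, 0, 0]]])

```text
clock: 11.35
tool_pos: [0.6526, -0.0517, 0.1133]
tcp_rot: [-180.0, 0.0, 77.2]
wrist_force: [0.9, 4.6, -3.9]
grip_width: 0.0372
grasp_force: 52.7
```

Request:
step_arm(deltas=[[[1, -0.004, 0, 0, 0], [1, -0.008, 0, 0, 0], [1, -0.008, 0, 0, 0]]])

```text
clock: 11.72
tool_pos: [0.6522, -0.0537, 0.1133]
tcp_rot: [180.0, 0.0, 77.2]
wrist_force: [-0.0, 4.9, -4.0]
grip_width: 0.0376
grasp_force: 52.7
```

Request:
step_arm(deltas=[[[1, -0.004, 0, 0, 0], [1, -0.008, 0, 0, 0], [1, -0.008, 0, 0, 0]]])

```text
clock: 12.1
tool_pos: [0.6517, -0.0556, 0.1133]
tcp_rot: [-180.0, 0.0, 77.2]
wrist_force: [2.1, 3.8, -4.8]
grip_width: 0.0372
grasp_force: 52.7
```

Request:
step_arm(deltas=[[[1, -0.004, 0, 0, 0], [1, -0.004, 0, 0, 0], [1, -0.004, 0, 0, 0]]])

```text
clock: 12.48
tool_pos: [0.6515, -0.0565, 0.1133]
tcp_rot: [-180.0, 0.0, 77.2]
wrist_force: [0.7, 4.4, -4.5]
grip_width: 0.0372
grasp_force: 52.7
```

Request:
step_arm(deltas=[[[1, -0.004, 0, 0, 0], [1, -0.004, 0, 0, 0], [1, -0.004, 0, 0, 0]]])

```text
clock: 12.85
tool_pos: [0.6513, -0.0575, 0.1133]
tcp_rot: [-180.0, 0.0, 77.2]
wrist_force: [1.3, 3.8, -4.5]
grip_width: 0.0374
grasp_force: 52.7
```

Request:
step_arm(deltas=[[[1, -0.004, 0, 0, 0], [1, -0.004, 0, 0, 0], [1, -0.004, 0, 0, 0]]])

```text
clock: 13.22
tool_pos: [0.6511, -0.0585, 0.1133]
tcp_rot: [-180.0, 0.0, 77.2]
wrist_force: [1.4, 3.8, -3.8]
grip_width: 0.0374
grasp_force: 52.7
```

Request:
step_arm(deltas=[[[1, -0.004, 0, 0, 0], [1, -0.004, 0, 0, 0], [1, -0.004, 0, 0, 0]]])

```text
clock: 13.6
tool_pos: [0.6509, -0.0595, 0.1133]
tcp_rot: [180.0, 0.0, 77.2]
wrist_force: [1.3, 4.6, -4.2]
grip_width: 0.0373
grasp_force: 52.7
```

Request:
step_arm(deltas=[[[1, -0.004, 0, 0, 0], [1, -0.004, 0, 0, 0], [1, -0.004, 0, 0, 0]]])

```text
clock: 13.98
tool_pos: [0.6506, -0.0604, 0.1133]
tcp_rot: [-180.0, 0.0, 77.2]
wrist_force: [0.9, 4.8, -4.2]
grip_width: 0.0373
grasp_force: 52.7
```

Request:
step_arm(deltas=[[[1, -0.004, 0, 0, 0], [1, -0.004, 0, 0, 0], [1, -0.004, 0, 0, 0]]])

```text
clock: 14.35
tool_pos: [0.6505, -0.0614, 0.1133]
tcp_rot: [180.0, 0.0, 77.2]
wrist_force: [1.6, 4.3, -4.5]
grip_width: 0.0375
grasp_force: 52.7
```

Request:
step_arm(deltas=[[[1, -0.004, 0, 0, 0], [1, -0.004, 0, 0, 0], [1, -0.004, 0, 0, 0]]])

```text
clock: 14.72
tool_pos: [0.6502, -0.0623, 0.1133]
tcp_rot: [-180.0, -0.0, 77.2]
wrist_force: [1.0, 4.0, -5.0]
grip_width: 0.0373
grasp_force: 52.7
```

Request:
step_arm(deltas=[[[1, -0.004, 0, 0, 0], [1, -0.004, 0, 0, 0], [1, -0.004, 0, 0, 0]]])

```text
clock: 15.1
tool_pos: [0.6501, -0.0628, 0.1133]
tcp_rot: [-180.0, -0.1, 77.2]
wrist_force: [1.4, 6.7, -4.0]
grip_width: 0.0373
grasp_force: 52.7
```

Request:
step_arm(deltas=[[[1, -0.003, 0, 0, 0], [1, -0.003, 0, 0, 0], [1, -0.003, 0, 0, 0]]])

```text
clock: 15.48
tool_pos: [0.65, -0.0632, 0.1133]
tcp_rot: [180.0, -0.1, 77.2]
wrist_force: [1.3, 6.9, -4.9]
grip_width: 0.0372
grasp_force: 52.7
```

Request:
step_arm(deltas=[[[1, 0, 0, 0.002, 0], [1, 0, 0, 0.004, 0], [1, 0, 0, 0.004, 0]]])

```text
clock: 15.85
tool_pos: [0.6501, -0.0631, 0.1128]
tcp_rot: [180.0, -0.1, 77.3]
wrist_force: [1.0, 7.2, -2.6]
grip_width: 0.0374
grasp_force: 52.8
```

Request:
step_arm(deltas=[[[1, -0.004, 0, 0.002, 0], [1, -0.004, 0, 0.003, 0], [1, -0.004, 0, 0.004, 0], [1, -0.004, 0, 0.004, 0]]], newtons=80)

```text
clock: 16.35
tool_pos: [0.6501, -0.0634, 0.1127]
tcp_rot: [180.0, -0.2, 77.3]
wrist_force: [0.2, 9.5, 1.6]
grip_width: 0.0369
grasp_force: 82.9
```

Request:
step_arm(deltas=[[[1, 0, 0, 0.004, 0], [1, 0, 0, 0.008, 0], [1, 0, 0, 0.008, 0]]])

```text
clock: 16.73
tool_pos: [0.6502, -0.0633, 0.1126]
tcp_rot: [179.9, -0.2, 77.3]
wrist_force: [-3.5, 9.3, 9.8]
grip_width: 0.0371
grasp_force: 84.0
```

Request:
step_arm(deltas=[[[1, 0, 0, 0.003, 0], [1, 0, 0, 0.006, 0], [1, 0, 0, 0.008, 0], [1, 0, 0, 0.008, 0]]])

```text
clock: 17.23
tool_pos: [0.6502, -0.0633, 0.111]
tcp_rot: [179.9, -0.2, 77.3]
wrist_force: [-4.7, 9.4, 11.0]
grip_width: 0.037
grasp_force: 84.1
```

Request:
step_arm(deltas=[[[1, 0, 0, 0.004, 0], [1, 0, 0, 0.008, 0], [1, 0, 0, 0.008, 0], [1, 0, 0, 0.008, 0]]])

```text
clock: 17.73
tool_pos: [0.6502, -0.0633, 0.109]
tcp_rot: [179.9, -0.2, 77.3]
wrist_force: [-4.9, 11.1, 11.7]
grip_width: 0.0373
grasp_force: 84.5
```

Request:
step_arm(deltas=[[[1, 0, 0, 0.004, 0], [1, 0, 0, 0.008, 0], [1, 0, 0, 0.012, 0], [1, 0, 0, 0.012, 0]]])

```text
clock: 18.23
tool_pos: [0.6502, -0.0633, 0.1075]
tcp_rot: [179.9, -0.2, 77.3]
wrist_force: [-6.9, 10.5, 17.9]
grip_width: 0.0371
grasp_force: 85.4
```

Request:
step_arm(deltas=[[[1, 0, 0, 0.004, 0], [1, 0, 0, 0.008, 0], [1, 0, 0, 0.008, 0]]])

```text
clock: 18.6
tool_pos: [0.6503, -0.0633, 0.1074]
tcp_rot: [179.9, -0.2, 77.3]
wrist_force: [-9.9, 11.1, 26.5]
grip_width: 0.0368
grasp_force: 86.3
```

Request:
step_arm(deltas=[[[1, 0, 0, -0.008, 0], [1, 0, 0, -0.016, 0], [1, 0, 0, -0.02, 0], [1, 0, 0, -0.02, 0]]])

```text
clock: 19.1
tool_pos: [0.6502, -0.0633, 0.1075]
tcp_rot: [179.9, -0.2, 77.3]
wrist_force: [-1.1, 10.1, 4.9]
grip_width: 0.037
grasp_force: 83.6
```

Request:
step_arm(deltas=[[[1, 0.003, 0, -0.003, 0], [1, 0.006, 0, -0.004, 0], [1, 0.01, 0, -0.004, 0], [1, 0.01, 0, -0.004, 0]]])

```text
clock: 19.6
tool_pos: [0.6502, -0.0631, 0.1075]
tcp_rot: [180.0, 0.1, 77.2]
wrist_force: [-3.2, 3.0, 6.2]
grip_width: 0.0367
grasp_force: 83.4
```

Run:
```python
from meas import *
s=look("w6");print(s["clock"],s["tool_pos"],s["tcp_rot"],s["wrist_force"],s["grip_width"])
im=cv2.imread("pics/w6.png");cv2.imwrite("pics/w6b.png",cv2.resize(im,(800,600),interpolation=cv2.INTER_CUBIC))
```

```text
19.6 [ 0.6502 -0.0631  0.1075] [179.9657   0.0687  77.2091] [-3.2273  3.0112  6.2377] 0.036723963793172436
```

View pics/w6b.png

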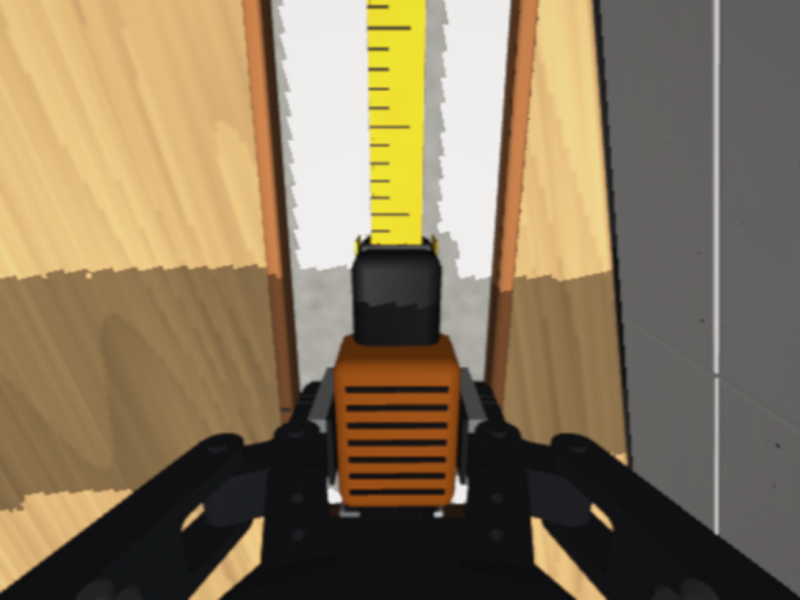

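The rule stands centred in the tray, blade straight (col 397), cap pressed, at (398,420). Now I release and rise.

Request:
step_arm(deltas=[[[0.4, 0, 0, 0, 0], [0.25, 0, 0, 0, 0], [0.2, 0, 0, 0, 0], [0.2, 0, 0, 0, 0]]], newtons=20)

```text
clock: 20.15
tool_pos: [0.6503, -0.0629, 0.1062]
tcp_rot: [180.0, 0.0, 77.2]
wrist_force: [0.2, -0.3, 0.1]
grip_width: 0.0687
grasp_force: 0.0
```

Request:
step_arm(deltas=[[[0.2, 0, 0, -0.05, 0], [0.2, 0, 0, -0.15, 0], [0.2, 0, 0, -0.35, 0], [0.2, 0.1, 0, -0.55, 0], [0.2, 0.2, 0, -0.7, 0], [0.2, 0.2, 0, -0.8, 0], [0.2, 0.2, 0, -0.8, 0]]])

```text
clock: 21.02
tool_pos: [0.6629, -0.0137, 0.3102]
tcp_rot: [179.6, -0.0, 77.3]
wrist_force: [1.0, -0.3, -0.7]
grip_width: 0.0681
grasp_force: 0.0
```

Run:
```python
from meas import *
s=look("w7");print(s["clock"],s["tool_pos"],s["tcp_rot"],s["wrist_force"],s["grip_width"])
im=cv2.imread("pics/w7.png");cv2.imwrite("pics/w7b.png",cv2.resize(im,(800,600),interpolation=cv2.INTER_CUBIC))
```

```text
21.025 [ 0.6629 -0.0137  0.3102] [179.6068  -0.0297  77.26  ] [ 1.0222 -0.3427 -0.7395] 0.06814941345229374
```

View pics/w7b.png

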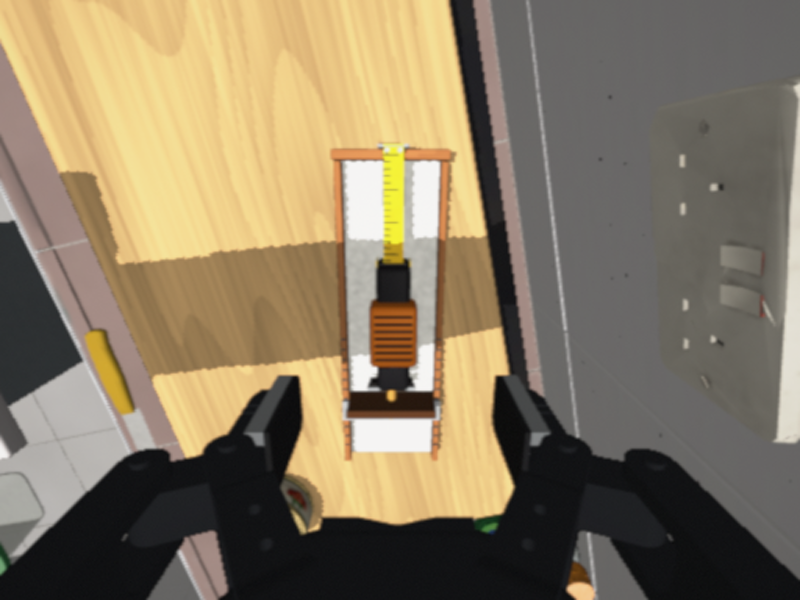

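The rule stands in the tray with its hook over the end wall (392,147), the case back at the bumper (392,383), and the blade held out after release.

```bash
python3 -c "
from workcell import r
print(r.finish_job())"
```

```text
the job is handed in; nothing more can be done
None
```

The job is handed in at about 21 s: the rule stands in the tray, hooked over the end wall, its back drawn to about 5 N on the bumper and its cap pushed down to the hard stop (about 5 mm). The blade held out after I let go, though I didn't re-check the bystanders individually.

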